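Unlock the wedge case and pack the second wedge head to tail

TASK

Pull up the spring plunger knob on the cover of the low wooden case, slide the cover fully open and let the plunger snap down into the open-position hole. Then put the loose wooden wedge down in the case's shallow recess beside the wedge that lies there, head to tail with it, so that both lie flat inside the recess and fill the rectangle. Leave the flat wooden rib and the stamp where they are.

Things in the scene. Friction and masses are not known exactly. Their poses are not given: they have to be found in the camera images.
- case: Low fixed wooden case, 142 mm (x) by 276 mm (y), 62 mm high with its cover, which lies between two edge strips. Origin on the table under the centre of the recess; the case spans x -71 to +71, y -73 to +203 mm (low screw lugs to x +-89). z up. The right-hand end (-y) is a well, 96 (x) x 124 (y) mm inside, 56 mm high walls, under the cover; the cover parks on the left-hand end (+y).
- recess (a point): Centre of the recess on the well's floor, 8 mm above the table, axes as the case. The recess is 62 mm (x) by 68 mm (y) inside a lip 4 mm high, 5 mm wide. The partner wedge lies in it on the -x side; the loose wedge goes beside it on the +x side: its wedge_mid then stands at about x +17.5, y 0, z +20 mm from here.
- cover (a joint): Plywood cover, 134 x 132 x 6 mm, top face 62 mm above the table. In m: 0 closed, 0.132 at the open stop; slides along the case's +y (robot's left) with about 1.5 N friction. The plunger rides on it and, when down, leaves it only 2 mm of play. A batten 14 mm high lies across its right-hand end, 56 mm from its centre.
- plunger (a joint): Spring plunger on the cover, in m: 0 down in a hole, 0.014 fully up. The pin leaves the hole at 0.009; let go between holes it rides on the rail, knob 9 mm up. Spring 4 N down, 7.5 N fully up. Holes at cover 0 (closed) and 0.130 (open), each with 2 mm play either way, so at the open stop the pin drops in by itself.
- knob (a point): Centre of the plunger's black round knob, 30 mm diameter, 25 mm tall; 91 mm above the table and 29 mm above the cover's top when down. With the cover at 0 it is at x +58, y +20 mm in the case's frame. Rises with the plunger and moves with the cover. The knob's underside is 15 mm above the cover; a 20 mm sleeve is under it.
- wedge_mid (a point): Loose wooden wedge standing on the table: 60 mm long (its y), 40 mm high (z), 34 mm wide at the thick end (-y), 22 mm at the thin end (+y), 50 to 100 g. Its +x side is straight and square to both ends, its -x side slants. This point: half-way along and up, 11 mm inside the straight side. The end faces, 60 mm apart, are parallel: grip these.
- wedge_thick_end (a point): Centre of the face of the loose wedge's thick end, half-way up.
- partner_mid (a point): Same point of the partner, an identical loose wedge in the recess under the cover: straight side to the -x lip, thick end to the case's +y. The loose wedge fits beside it only with its axes parallel to the case's (thick end to -y, straight side to the +x lip); about 5 mm to spare across, 8 mm along.
- wood_rib: Bystander: flat wooden throwing rib, 49 x 97 x 9 mm, loose on the table.
- stamp: Bystander: wooden texture stamp with a square head, 30 x 30 x 56 mm, standing loose on the table.
Not all that is in view belongs to the job. What is shaped like the part that bears wedge_mid but pink, turquoise or yellow is not meant.

How it is judged:
By the outcome, as a careful person would: the job done as asked, in the order asked, and still so for the second after the job is handed in, with the robot touching nothing.
It also fails if it takes over 51 s, if anything falls off the work surface, if the arm or the gripper's body presses on something with over 40 N, if the wrist force passes 120 N, or if a joint passes its speed limit or range.

ROBOT

A 6-joint arm with a two-finger parallel gripper is mounted at the origin on the work surface; the furniture and walls round the work are solid. World frame = base frame: x ahead of the robot, y to its left, z up, the work surface at z = 0. Lengths are in m, angles in rad, forces in N, time in s.
With the tool pointing down it reaches from about 0.35 to 0.775 m from the base axis. Payload 5.5 kg.
Tool frame: the origin (TCP) lies at the very end of the fingers, on their centre line; the grasp point (between the pads) lies 19 mm behind it; x points along the fingers, y is the direction in which the jaws open and shut, and the axes are right-handed (so a half turn about x gives the same grasp; the last joint's range is limited). The gripper opens to 85 mm and grips with 20 to 120 N. Pads are 22 mm wide; open, the fingers measure 114 mm over their backs; the gripper's body (76 mm by 85 mm) begins 54 mm behind the grasp point. The pads swing forward as they close: fully open they stand 13 mm farther back than shut.
Start: joints at [-1.4, 0.313, 0.046, 1.304, 0, 1.431], TCP at [0.176, -0.547, 0.208] pointing down, gripper open.
Joint ranges: [-2.76, 2.76], [-0.86, 1.69], [-1.03, 1.26], [-2.2, 2.34], [-1.47, 1.5], [-3.14, 3.14]. Speed limits (rad/s): [2.57, 2.57, 3.14, 3.14, 3.14, 3.14].

INTERFACE

Orientations are given as a unit quaternion [w, x, y, z].
In Python, from workcell import env gives the robot as it stands.
- The arm moves only by the tool drive_tool, never from a script. Its argument "plan" is a list that holds one entry, the list of rows, each a list of 7 numbers: the shift along the tool's x, y, z in cm, then the turn, a rotation vector about the tool's x, y, z in degrees, then the opening, from 0 (shut) to 1 (fully open). In form: [[[tx, ty, tz, wx, wy, wz, fingers], ...]]. A call has exactly 5 rows; each row shifts and turns the commanded pose from where the row before left it, along the tool's axes as they then stand; what a row does not reach is not made up. A row lasts 1/12 s, in which the tool goes at most 41.7 mm and 7.16 degrees, less where a joint would pass 70% of its speed; a pose out of reach is approached as far as the arm can. A call with a gripper value outside its range is refused whole. The fingers move at their own pace and stop on an object; "squeeze" is the grip in N (left out, the last holds). Time passes only in rows, so rows that do not move let the fingers close, or fill a call up. It gives the time, the measured TCP pose, the force and the opening at its end, in the units of the state.
- env.get_state(): the state, without advancing time (a new reading comes with each control period).
- env.read_camera(name): name is "side" or "top" or "wrist"; returns the picture (420x560x3 uint8, red, green, blue); there is no depth.
- env.camera_model(name): a dict with "camera_matrix" (3x3 intrinsics, pixels), "k1" (the pictures are not rectified: a ray, as slopes to the right and down, at radius r is drawn at 1 + k1 r^2 times it, then the intrinsics apply), "camera_from_world" (4x4, takes a point from world to camera coordinates); the wrist camera has in their place "T_tool_cam" (4x4, takes a point from camera to tool coordinates, whose origin is the TCP and whose axes are the tool frame's). Camera axes: x right, y down, z forward; pixel columns grow to the right and rows downward; lengths in m; the calibration is good to about 2 mm. A picture is of the moment at which its call begins: read the wrist's pose just before it. camera_model takes no time and is no camera call.
- env.hand_in(): hands the job in, once; it reports no verdict.
The state is a dict: "clock": time; "joint_pos": joint angles; "qvel": joint speeds; "tau": joint torques, N m; "tcp_pos": TCP position; "orientation": TCP orientation; "wrist_force": force on the tool from outside, world axes, zero at the start; "ft_torque": the same for the moment, N m; "finger_gap": finger opening in m.
Only numpy, scipy, OpenCV 4.12 (cv2) and the standard library are available. Lean on these libraries where they do the work, as an engineer would, in place of code of your own. Each camera call takes 0.05 s, during which the arm holds its last target.

## Working session

There is one attempt and no reset: what is moved stays moved. The work goes in short steps, Python scripts to look and compute and a tool call to move; the robot and the scene stay as the last step left them, time stands still between calls to the robot, and variables do not carry over. Pictures are saved under pics/ and viewed, and the job is handed in when it is done.

Besides the shell and the picture viewer there is one more tool, called after "Emit:" in YAML: its name, and indented under it one key for each argument. drive_tool: Moves the arm, as the interface text tells. Its arguments: {"type":"object","properties":{"plan":{"type":"array","items":{"type":"array","items":{"type":"array","items":{"type":"number"}}}},"squeeze":{"type":"number"}},"required":["plan"]}

```bash
ls; mkdir -p pics
python3 - <<'E'
from workcell import env
import cv2, numpy as np
s=env.get_state()
for k,v in s.items(): print(k,np.round(v,4))
for n in ["side","top"]:
    im=env.read_camera(n); cv2.imwrite(f"pics/{n}0.png",im[:,:,::-1])
np.set_printoptions(precision=5,suppress=True)
for n in ["side","top","wrist"]: print(n,env.camera_model(n))
E
```

```text
pics
clock 0.0
joint_pos [-1.3996  0.314   0.045   1.3036  0.      1.4312]
qvel [-0.0006  0.0003 -0.001   0.      0.0001 -0.0007]
tau [ 7.00000e-04 -4.80626e+01  2.98533e+01  1.94000e-02 -0.00000e+00
 -0.00000e+00]
tcp_pos [ 0.1758 -0.5469  0.2075]
orientation [ 0.1088  0.6986  0.1101 -0.6986]
wrist_force [0.1043 0.122  0.9847]
ft_torque [ 0.0069 -0.0934 -0.0224]
finger_gap 0.0853
side {'camera_matrix': array([[540.74067,   0.     , 277.9712 ],
       [  0.     , 540.74067, 209.27753],
       [  0.     ,   0.     ,   1.     ]]), 'k1': -0.09421841158571799, 'camera_from_world': array([[-0.98264, -0.18428, -0.02163,  0.45987],
       [-0.07616,  0.50687, -0.85865,  0.05527],
       [ 0.1692 , -0.8421 , -0.5121 ,  1.69785],
       [ 0.     ,  0.     ,  0.     ,  1.     ]])}
top {'camera_matrix': array([[514.86611,   0.     , 284.4888 ],
       [  0.     , 514.86611, 209.72082],
       [  0.     ,   0.     ,   1.     ]]), 'k1': -0.1676864761052801, 'camera_from_world': array([[ 0.37864, -0.92554, -0.00227, -0.08919],
       [-0.89998, -0.36761, -0.23429,  0.4492 ],
       [ 0.216  ,  0.09076, -0.97217,  1.6514 ],
       [ 0.     ,  0.     ,  0.     ,  1.     ]])}
wrist {'camera_matrix': array([[337.3118 ,   0.     , 280.07599],
       [  0.     , 337.3118 , 216.28862],
       [  0.     ,   0.     ,   1.     ]]), 'k1': -0.019640405740944805, 'T_tool_cam': array([[-0.00008, -0.28162,  0.95953, -0.16643],
       [ 1.     ,  0.00034,  0.00019, -0.0001 ],
       [-0.00038,  0.95953,  0.28162, -0.07105],
       [ 0.     ,  0.     ,  0.     ,  1.     ]])}
```

View pics/side0.png

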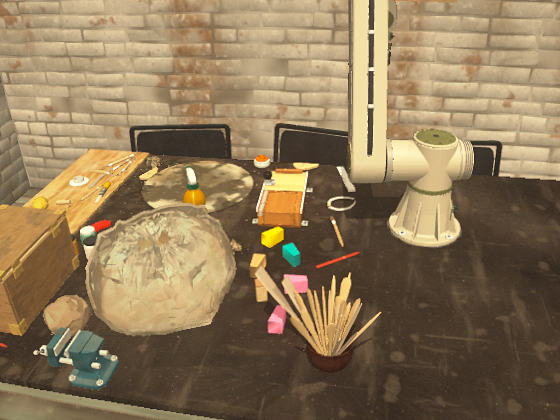

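View pics/top0.png

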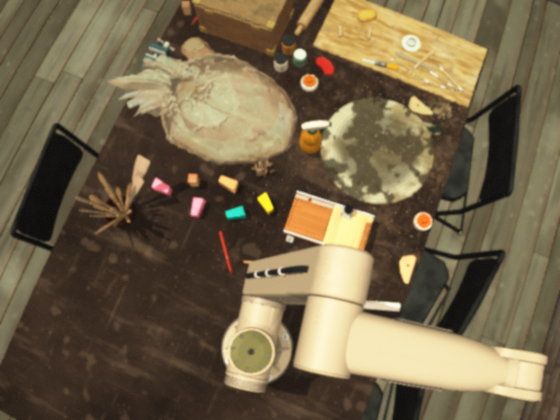

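Run:
```python
import cv2
t=cv2.imread("pics/top0.png"); s=cv2.imread("pics/side0.png")
cv2.imwrite("pics/tcrop.png",cv2.resize(t[130:265,120:390],None,fx=2.9,fy=2.9,interpolation=cv2.INTER_CUBIC))
cv2.imwrite("pics/scrop.png",cv2.resize(s[150:340,200:370],None,fx=3.1,fy=3.1,interpolation=cv2.INTER_CUBIC))
```

```text
(no output)
```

View pics/tcrop.png

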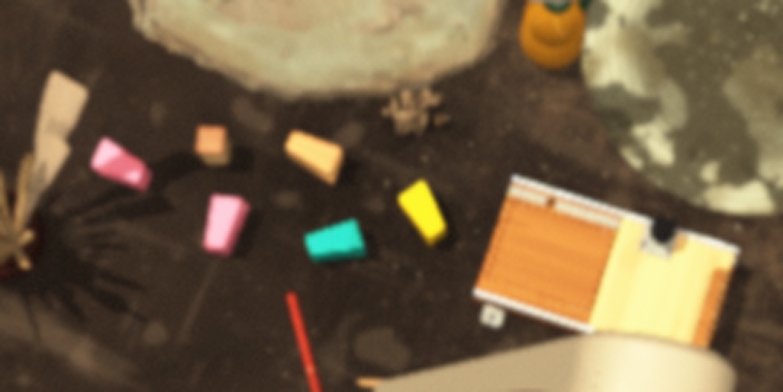

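View pics/scrop.png

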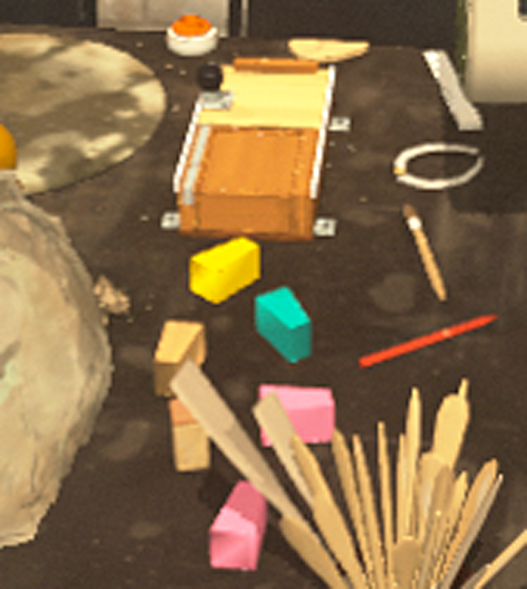

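```bash
cat > h.py <<'E'
import numpy as np, cv2
from scipy.spatial.transform import Rotation as R
from workcell import env
np.set_printoptions(precision=4,suppress=True)
def Rt(q): return R.from_quat(np.roll(q,-1)).as_matrix()
def cam(n,st=None):
    m=env.camera_model(n); K=np.array(m["camera_matrix"]);k1=m["k1"]
    if "camera_from_world" in m: return K,k1,np.array(m["camera_from_world"])
    T=np.eye(4);T[:3,:3]=Rt(st["orientation"]);T[:3,3]=st["tcp_pos"]
    return K,k1,np.linalg.inv(T@np.array(m["T_tool_cam"]))
def proj(C,P):
    K,k1,W=C; P=np.atleast_2d(P); c=P@W[:3,:3].T+W[:3,3]; s=c[:,:2]/c[:,2:]
    s=s*(1+k1*(s**2).sum(1,keepdims=True)); return s*[K[0,0],K[1,1]]+K[:2,2]
def ray(C,uv):
    K,k1,W=C; p=cv2.undistortPoints(np.float64(uv).reshape(-1,1,2),K,np.array([k1,0,0,0.])).reshape(-1,2)
    d=np.c_[p,np.ones(len(p))]@W[:3,:3]; o=-W[:3,:3].T@W[:3,3]; return o,d
def onz(C,uv,z):
    o,d=ray(C,uv); return o+d*((z-o[2])/d[:,2])[:,None]
def snap(n,fn):
    st=env.get_state(); im=env.read_camera(n)[:,:,::-1].copy(); cv2.imwrite(f"pics/{fn}.png",im)
    import json; json.dump({k:np.asarray(v).tolist() for k,v in st.items()},open(f"pics/{fn}.json","w"))
    return im,st
E
python3 - <<'E'
from h import *
t=cam("top"); s=cam("side")
f=lambda a:[(120+x/2.9,130+y/2.9) for x,y in a]
g=lambda a:[(200+x/3.1,150+y/3.1) for x,y in a]
print("case",onz(t,f([(515,178),(475,295),(738,248)]),.062))
print("knob",onz(t,f([(663,228)]),.091), onz(s,g([(209,76)]),.091))
print("wedge top corners",onz(t,f([(297,133),(342,153),(333,170),(287,148)]),.04))
print("stamp",onz(t,f([(212,140)]),.056))
print("side case top z.062 near-end corners",onz(s,g([(180,190),(314,190)]),.062))
print("side wedge",onz(s,g([(170,320),(205,325),(165,365)]),.04))
print(np.linalg.norm(env.get_state()["tcp_pos"][:2]))
E
```

```text
case [[ 0.5221  0.07    0.062 ]
 [ 0.3784  0.0608  0.062 ]
 [ 0.5417 -0.1958  0.062 ]]
knob [[ 0.5233 -0.1074  0.091 ]] [[ 0.5228 -0.1087  0.091 ]]
wedge top corners [[0.4823 0.3291 0.04  ]
 [0.4798 0.2702 0.04  ]
 [0.4569 0.2717 0.04  ]
 [0.4611 0.3325 0.04  ]]
stamp [[0.4333 0.4142 0.056 ]]
side case top z.062 near-end corners [[0.5136 0.0855 0.062 ]
 [0.3808 0.0655 0.062 ]]
side wedge [[0.4818 0.2761 0.04  ]
 [0.4487 0.2787 0.04  ]
 [0.4712 0.3431 0.04  ]]
0.574494404115045
```

```bash
cat >> h.py <<'E'
def des(yaw):
    "tool x down, y=case-y for yaw"
    c,s=np.cos(yaw),np.sin(yaw); return np.array([[0,-s,c],[0,c,s],[-1,0,0.]])
def go(target,yaw,st=None):
    st=st or env.get_state(); A=Rt(st["orientation"]); D=des(yaw)
    print("tcp",np.round(st["tcp_pos"],4),"shift cm(tool)",A.T@(np.array(target)-st["tcp_pos"])*100,"rotvec deg(tool)",R.from_matrix(A.T@D).as_rotvec(degrees=True),"t",st["clock"],"F",st["wrist_force"],"gap",st["finger_gap"],"\n q",st["joint_pos"])
E
python3 - <<'E'
from h import *
st=env.get_state(); print(Rt(st["orientation"]))
import math
go([.52,-.1075,.20],math.radians(4.2))
E
```

```text
[[-0.0003  0.3057 -0.9521]
 [ 0.0017 -0.9521 -0.3057]
 [-1.     -0.0017 -0.0002]]
tcp [ 0.1757 -0.547   0.2076] shift cm(tool) [  0.821  -31.314  -46.2129] rotvec deg(tool) [-166.3967   -0.1414   -0.004 ] t 0.1 F [0.4681 0.1567 0.9381] gap 0.08520053697225208 
 q [-1.3996  0.314   0.0451  1.3036  0.      1.4313]
```

```bash
cat >> h.py <<'E'
def rows(target,yaw,n,st=None):
    st=st or env.get_state(); A=Rt(st["orientation"]); p=np.array(st["tcp_pos"]); D=des(yaw)
    rv=R.from_matrix(A.T@D).as_rotvec(degrees=True)/n; d=(np.array(target)-p)/n
    for i in range(n):
        print(np.round(A.T@d*100,1).tolist(),np.round(rv,1).tolist()); A=A@R.from_rotvec(rv,degrees=True).as_matrix()
E
python3 - <<'E'
from h import *
import math
rows([.50,-.12,.22],math.radians(4.2),25)
E
```

```text
[-0.0, -1.2, -1.8] [-6.7, -0.0, -0.0]
[-0.0, -1.0, -1.9] [-6.7, -0.0, -0.0]
[-0.0, -0.8, -2.0] [-6.7, -0.0, -0.0]
[-0.0, -0.6, -2.1] [-6.7, -0.0, -0.0]
[-0.0, -0.3, -2.1] [-6.7, -0.0, -0.0]
[-0.0, -0.1, -2.1] [-6.7, -0.0, -0.0]
[-0.0, 0.2, -2.1] [-6.7, -0.0, -0.0]
[-0.0, 0.4, -2.1] [-6.7, -0.0, -0.0]
[-0.0, 0.7, -2.0] [-6.7, -0.0, -0.0]
[-0.0, 0.9, -1.9] [-6.7, -0.0, -0.0]
[-0.0, 1.1, -1.8] [-6.7, -0.0, -0.0]
[-0.0, 1.3, -1.7] [-6.7, -0.0, -0.0]
[-0.0, 1.5, -1.5] [-6.7, -0.0, -0.0]
[-0.0, 1.7, -1.3] [-6.7, -0.0, -0.0]
[-0.0, 1.8, -1.1] [-6.7, -0.0, -0.0]
[-0.0, 1.9, -0.9] [-6.7, -0.0, -0.0]
[-0.1, 2.0, -0.7] [-6.7, -0.0, -0.0]
[-0.1, 2.1, -0.4] [-6.7, -0.0, -0.0]
[-0.1, 2.1, -0.2] [-6.7, -0.0, -0.0]
[-0.1, 2.1, 0.1] [-6.7, -0.0, -0.0]
[-0.1, 2.1, 0.3] [-6.7, -0.0, -0.0]
[-0.1, 2.1, 0.5] [-6.7, -0.0, -0.0]
[-0.1, 2.0, 0.8] [-6.7, -0.0, -0.0]
[-0.0, 1.9, 1.0] [-6.7, -0.0, -0.0]
[-0.0, 1.8, 1.2] [-6.7, -0.0, -0.0]
```

Emit:
drive_tool:
  plan:
    - [[0,-1.2,-1.8,-6.7,0,0,1],[0,-1.0,-1.9,-6.7,0,0,1],[0,-0.8,-2.0,-6.7,0,0,1],[0,-0.6,-2.1,-6.7,0,0,1],[0,-0.3,-2.1,-6.7,0,0,1]]

```text
clock: 0.52
tcp_pos: [0.2415, -0.4606, 0.2079]
orientation: [0.307, 0.637, 0.308, -0.636]
wrist_force: [-0.8, 0.4, -1.2]
finger_gap: 0.0854
```

Emit:
drive_tool:
  plan:
    - [[0,-0.1,-2.1,-6.7,0,0,1],[0,0.2,-2.1,-6.7,0,0,1],[0,0.4,-2.1,-6.7,0,0,1],[0,0.7,-2.0,-6.7,0,0,1],[0,0.9,-1.9,-6.7,0,0,1]]

```text
clock: 0.93
tcp_pos: [0.305, -0.3762, 0.208]
orientation: [0.478, 0.521, 0.479, -0.521]
wrist_force: [1.0, -1.1, -0.7]
finger_gap: 0.0853
```

Emit:
drive_tool:
  plan:
    - [[0,1.1,-1.8,-6.7,0,0,1],[0,1.3,-1.7,-6.7,0,0,1],[0,1.5,-1.5,-6.7,0,0,1],[0,1.7,-1.3,-6.7,0,0,1],[0,1.8,-1.1,-6.7,0,0,1]]

```text
clock: 1.35
tcp_pos: [0.3686, -0.2912, 0.2081]
orientation: [0.608, 0.361, 0.608, -0.361]
wrist_force: [1.0, -0.2, -0.8]
finger_gap: 0.0854
```

Emit:
drive_tool:
  plan:
    - [[0,1.9,-0.9,-6.7,0,0,1],[0,2.0,-0.7,-6.7,0,0,1],[0,2.1,-0.4,-6.7,0,0,1],[0,2.1,-0.2,-6.7,0,0,1],[0,2.1,0.1,-6.7,0,0,1]]

```text
clock: 1.77
tcp_pos: [0.4316, -0.2063, 0.2081]
orientation: [0.686, 0.17, 0.687, -0.17]
wrist_force: [0.3, -0.3, -1.0]
finger_gap: 0.0854
```

Emit:
drive_tool:
  plan:
    - [[0,2.1,0.3,-6.7,0,0,1],[0,2.1,0.5,-6.7,0,0,1],[0,2.0,0.8,-6.7,0,0,1],[0,1.9,1.0,-6.7,0,0,1],[0,1.8,1.2,-6.7,0,0,1]]

```text
clock: 2.18
tcp_pos: [0.4944, -0.1193, 0.208]
orientation: [0.706, -0.035, 0.707, 0.035]
wrist_force: [-0.5, -0.4, 1.1]
finger_gap: 0.0854
```

Run:
```python
from h import *
import math
snap("wrist","w1")
go([.52,-.1075,.20],math.radians(4.2))
```

```text
tcp [ 0.4961 -0.1168  0.2079] shift cm(tool) [0.7984 0.6657 2.4723] rotvec deg(tool) [ 1.8937  0.0581 -0.118 ] t 2.2333 F [2.7395 1.0497 0.6511] gap 0.0855077436020047 
 q [-0.3902  0.1866 -0.1214  1.2628  0.0023 -0.4966]
```

View pics/w1.png

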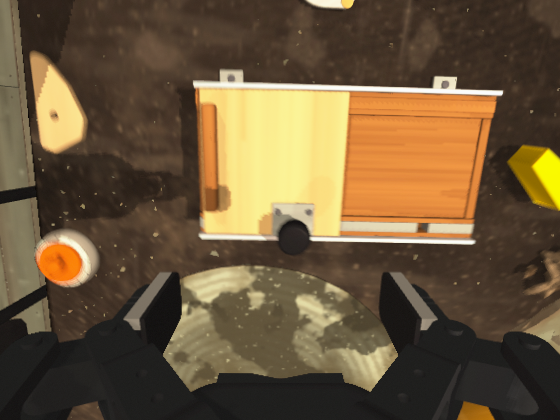

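Run:
```python
from h import *
import json
st=json.load(open("pics/w1.json")); C=cam("wrist",st)
P=onz(C,[(200,238),(474,242),(193,84),(501,93)],.062); print(P)
for a,b in [(0,1),(2,3),(0,2),(1,3)]: 
  d=P[b]-P[a]; print(np.linalg.norm(d),np.degrees(np.arctan2(d[1],d[0])))
print("knob top",onz(C,[(293,238)],.1035))
print("cover edge",onz(C,[(349,92),(341,222)],.062))
import cv2
im=cv2.imread("pics/w1.png")
cv2.imwrite("pics/w1c.png",cv2.resize(im[60:270,180:515],None,fx=2.35,fy=2.35,interpolation=cv2.INTER_CUBIC))
```

```text
[[ 0.5435 -0.1936  0.062 ]
 [ 0.521   0.0769  0.062 ]
 [ 0.4018 -0.2045  0.062 ]
 [ 0.3818  0.0652  0.062 ]]
0.27140043679291104 94.74712994579207
0.27042184434106975 94.25178045210218
0.14203037036061203 -175.58572761678687
0.1396901719809261 -175.18577410783203
knob top [[ 0.5197 -0.1057  0.1035]]
cover edge [[ 0.395  -0.0685  0.062 ]
 [ 0.5134 -0.058   0.062 ]]
```

View pics/w1c.png

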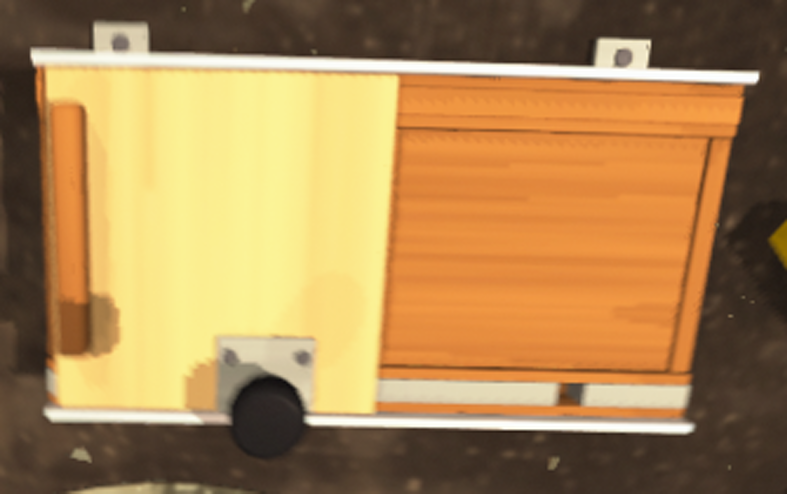

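Emit:
drive_tool:
  plan:
    - [[1.5,0.2,0.5,1.6,0,0,1],[2,0.2,0.6,0,0,0,1],[2,0.2,0.7,0,0,0,1],[1.5,0.1,0.6,0,0,0,1],[0,0,0,0,0,0,1]]

```text
clock: 2.65
tcp_pos: [0.5159, -0.1107, 0.1348]
orientation: [0.705, -0.022, 0.709, 0.024]
wrist_force: [-1.1, -1.2, 0.3]
finger_gap: 0.0854
```

Run:
```python
from h import *
import math
im,st=snap("wrist","w2")
go([.5205,-.1065,.073],math.radians(4.5),st)
im=cv2.imread("pics/w2.png")
cv2.imwrite("pics/w2c.png",cv2.resize(im[140:420,100:470],None,fx=2.1,fy=2.1))
C=cam("wrist",st); print(proj(C,[[.5205,-.1065,.1035]]))
```

```text
tcp [ 0.5159 -0.1107  0.1348] shift cm(tool) [6.1786 0.3699 0.5135] rotvec deg(tool) [-0.7854 -0.2976 -0.1405] t 2.65 F [-1.0967 -1.2125  0.3219] gap 0.08543761207855526 
 q [-0.3635  0.2612 -0.2084  1.107   0.     -0.4283]
[[286.1042 245.3397]]
```

View pics/w2.png

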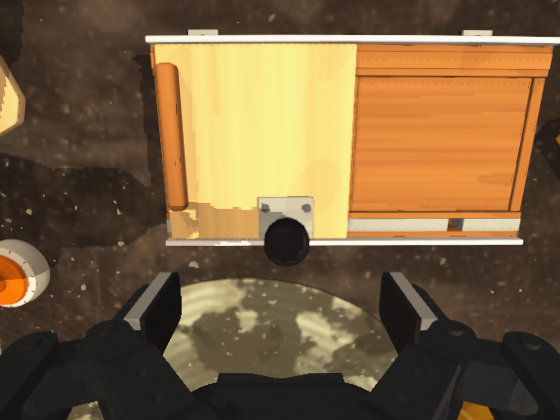

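Emit:
drive_tool:
  plan:
    - [[1.5,0.2,0.3,-0.8,0,0,1],[2.0,0.2,0.2,0,0,0,1],[1.5,0,0,0,0,0,1],[1.1,0,0,0,0,0,1],[0,0,0,0,0,0,1]]

```text
clock: 3.12
tcp_pos: [0.5208, -0.1071, 0.0763]
orientation: [0.706, -0.027, 0.708, 0.028]
wrist_force: [-0.3, 0.4, 0.4]
finger_gap: 0.0852
```

Emit:
drive_tool:
  plan:
    - [[0,0,0,0,0,0,0],[0,0,0,0,0,0,0],[0,0,0,0,0,0,0],[0,0,0,0,0,0,0],[0,0,0,0,0,0,0]]
  squeeze: 50

```text
clock: 3.53
tcp_pos: [0.5229, -0.1072, 0.0785]
orientation: [0.707, -0.028, 0.706, 0.028]
wrist_force: [-1.2, 3.3, 16.3]
finger_gap: 0.0258
```

Run:
```python
from h import *
import math
im,st=snap("wrist","w3")
go([.5205,-.1065,.073],math.radians(4.5),st)
```

```text
tcp [ 0.5229 -0.1072  0.0785] shift cm(tool) [ 0.5491  0.0852 -0.238 ] rotvec deg(tool) [ 0.0108  0.1092 -0.0136] t 3.5333 F [-1.2095  3.333  16.2645] gap 0.025814558015928517 
 q [-0.3532  0.3086 -0.2908  0.9698  0.001  -0.4319]
```

View pics/w3.png

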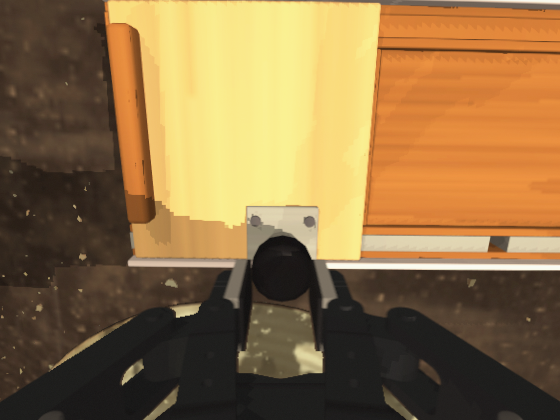

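Emit:
drive_tool:
  plan:
    - [[0,0,0,0,0,0,0.7],[0,0,0,0,0,0,0.7],[0,0,0,0,0,0,0.7],[0,0,0,0,0,0,0.7],[0,0,0,0,0,0,0.7]]

```text
clock: 4.0
tcp_pos: [0.522, -0.1072, 0.0772]
orientation: [0.706, -0.028, 0.707, 0.028]
wrist_force: [-0.5, -0.5, -0.1]
finger_gap: 0.0597
```

Run:
```python
from h import *
import math
im,st=snap("wrist","w4")
go([.5205,-.1065,.067],math.radians(4.5),st)
C=cam("wrist",st)
for z in(.091,.1035): print(z, onz(C,[(282,268)],z))
```

```text
tcp [ 0.522  -0.1072  0.0772] shift cm(tool) [ 1.0152  0.0861 -0.1441] rotvec deg(tool) [ 0.0058 -0.0312 -0.0092] t 4.0 F [-0.5459 -0.5185 -0.0826] gap 0.059731587505000155 
 q [-0.3533  0.3101 -0.2923  0.969  -0.0001 -0.4319]
0.091 [[ 0.5214 -0.1063  0.091 ]]
0.1035 [[ 0.5156 -0.1069  0.1035]]
```

View pics/w4.png

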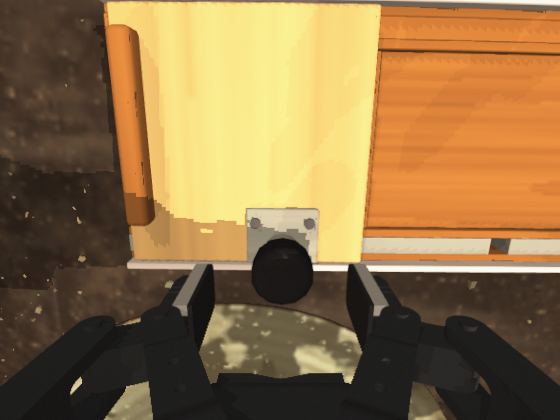

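Emit:
drive_tool:
  plan:
    - [[0.6,0.1,0,0,0,0,0.7],[0.5,0,0,0,0,0,0.7],[0,0,0,0,0,0,0],[0,0,0,0,0,0,0],[0,0,0,0,0,0,0]]
  squeeze: 50

```text
clock: 4.47
tcp_pos: [0.5218, -0.1063, 0.0663]
orientation: [0.706, -0.028, 0.707, 0.028]
wrist_force: [-0.6, 0.4, -1.0]
finger_gap: 0.0276
```

Emit:
drive_tool:
  plan:
    - [[0,0,0,0,0,0,0],[0,0,0,0,0,0,0],[0,0,0,0,0,0,0],[0,0,0,0,0,0,0],[0,0,0,0,0,0,0]]

```text
clock: 4.88
tcp_pos: [0.5218, -0.1063, 0.0663]
orientation: [0.706, -0.028, 0.707, 0.028]
wrist_force: [-1.7, 0.8, -0.6]
finger_gap: 0.0279
```

Emit:
drive_tool:
  plan:
    - [[-0.3,0,0,0,0,0,0],[-0.3,0,0,0,0,0,0],[-0.3,0,0,0,0,0,0],[-0.3,0,0,0,0,0,0],[0,0,0,0,0,0,0]]

```text
clock: 5.3
tcp_pos: [0.5218, -0.1063, 0.0785]
orientation: [0.706, -0.028, 0.707, 0.028]
wrist_force: [0.1, 0.2, -6.8]
finger_gap: 0.0275
```

Run:
```python
from h import *
import math
im,st=snap("wrist","w5")
go([.5205,-.1065,.067],math.radians(4.5),st)
C=cam("wrist",st)
```

```text
tcp [ 0.5218 -0.1063  0.0785] shift cm(tool) [ 1.1514 -0.0136 -0.1321] rotvec deg(tool) [ 0.0043 -0.0412 -0.0057] t 5.3 F [ 0.0985  0.2387 -6.7969] gap 0.027510266364352987 
 q [-0.3516  0.3083 -0.2911  0.972  -0.0002 -0.4302]
```

View pics/w5.png

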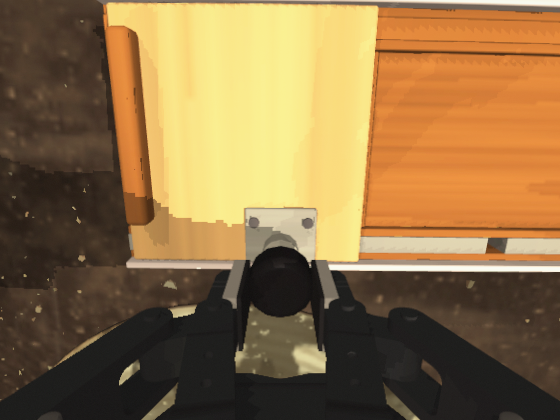

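Emit:
drive_tool:
  plan:
    - [[0,1.0,0,0,0,0,0],[0,2.0,0,0,0,0,0],[0,2.0,0,0,0,0,0],[0,2.0,0,0,0,0,0],[0,1.5,0,0,0,0,0]]

```text
clock: 5.77
tcp_pos: [0.5161, -0.0206, 0.0785]
orientation: [0.707, -0.028, 0.706, 0.028]
wrist_force: [2.1, -2.2, -7.4]
finger_gap: 0.0281
```

Emit:
drive_tool:
  plan:
    - [[0,1.2,0,0,0,0,0],[0,1.2,0,0,0,0,0],[0,1.2,0,0,0,0,0],[0,0.9,0,0,0,0,0],[0,0,0,0,0,0,0]]

```text
clock: 6.18
tcp_pos: [0.513, 0.0251, 0.0788]
orientation: [0.707, -0.028, 0.706, 0.029]
wrist_force: [4.0, 1.2, -6.3]
finger_gap: 0.0275
```

Run:
```python
from h import *
import math
im,st=snap("wrist","w6")
go([.5205,-.1065,.067],math.radians(4.5),st)
```

```text
tcp [0.513  0.0251 0.0788] shift cm(tool) [  1.1631 -13.1749  -0.3097] rotvec deg(tool) [ 0.1062  0.1306 -0.0538] t 6.1833 F [ 3.9834  1.2463 -6.3275] gap 0.027538622710779653 
 q [-0.1085  0.2723 -0.3411  0.9554  0.0013 -0.1888]
```

View pics/w6.png

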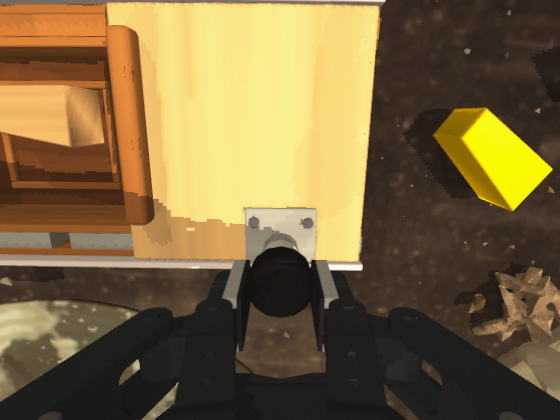

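Emit:
drive_tool:
  plan:
    - [[0,0,0,0,0,0,0.7],[0,0,0,0,0,0,0.7],[0,0,0,0,0,0,0.7],[0,0,0,0,0,0,0.7],[0,0,0,0,0,0,0.7]]

```text
clock: 6.65
tcp_pos: [0.5119, 0.023, 0.0787]
orientation: [0.707, -0.028, 0.707, 0.028]
wrist_force: [0.1, 0.8, -0.4]
finger_gap: 0.0596
```

Emit:
drive_tool:
  plan:
    - [[-2,0,0,0,0,0,0.9],[-4,0,0,0,0,0,0.9],[-4,0,-1,0,0,0,0.9],[-3,0,-2,0,0,0,0.9],[0,0,-2,0,0,0,0.9]]

```text
clock: 7.07
tcp_pos: [0.4654, 0.0187, 0.2148]
orientation: [0.71, -0.028, 0.703, 0.027]
wrist_force: [0.3, -0.5, -0.1]
finger_gap: 0.0769
```

Run:
```python
from h import *
import math
im,st=snap("wrist","w7")
go([.5205,-.1065,.067],math.radians(4.5),st)
```

```text
tcp [0.4654 0.0187 0.2148] shift cm(tool) [ 14.8554 -12.8802   4.3598] rotvec deg(tool) [0.002  0.591  0.1296] t 7.0667 F [ 0.3103 -0.4893 -0.1274] gap 0.07687661354534343 
 q [-0.1324  0.0905 -0.2176  1.2521 -0.0001 -0.211 ]
```

View pics/w7.png

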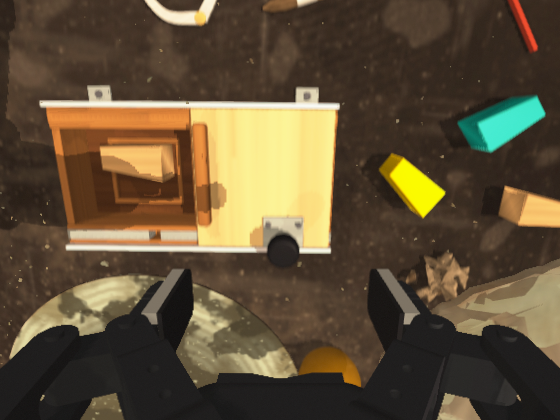

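Run:
```python
from h import *
import json
st=json.load(open("pics/w7.json")); C=cam("wrist",st)
P=onz(C,[(67,248),(330,252),(41,103),(338,105)],.062); print(P)
for a,b in [(0,1),(2,3),(2,0),(3,1)]: 
  d=P[b]-P[a]; print(np.linalg.norm(d),np.degrees(np.arctan2(d[1],d[0])))
for z in (.091,.100): print("knob c",z,onz(C,[(283,250)],z))
im=cv2.imread("pics/w7.png")
cv2.imwrite("pics/w7c.png",cv2.resize(im[90:270,30:350],None,fx=2.5,fy=2.5,interpolation=cv2.INTER_CUBIC))
```

```text
[[ 0.5396 -0.195   0.062 ]
 [ 0.5222  0.0738  0.062 ]
 [ 0.3986 -0.2046  0.062 ]
 [ 0.38    0.0638  0.062 ]]
0.2694339228361328 93.7085064599308
0.26899118121168825 93.95433490140532
0.14135606601032508 3.8703706759740033
0.14251211180822437 4.048055315963698
knob c 0.091 [[0.5119 0.0248 0.091 ]]
knob c 0.1 [[0.5081 0.0244 0.1   ]]
```

View pics/w7c.png

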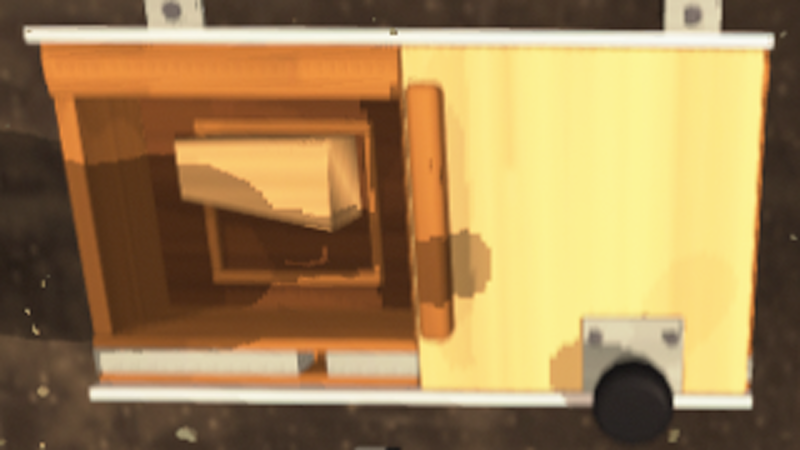

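Run:
```python
from h import *
t=cam("top"); s=cam("side")
print("clay near edge (ground-ish)",onz(t,[(200,158),(240,163),(262,172),(285,150)],0.0), onz(t,[(240,163)],.1))
print("side: clay top/right edge z at", [onz(s,[(236,240),(222,215),(160,207)],z).tolist() for z in (0,.1,.2)])
import math
go([.462,.29,.215],math.radians(4))
```

```text
clay near edge (ground-ish) [[0.5224 0.4392 0.    ]
 [0.5583 0.3005 0.    ]
 [0.5569 0.2161 0.    ]
 [0.6624 0.1727 0.    ]] [[0.5304 0.279  0.1   ]]
side: clay top/right edge z at [[[0.5685825689756578, 0.16232168739242825, 0.0], [0.6514193694868426, 0.02615650098746114, 0.0], [0.8769995088565876, 0.00736142966208897, 0.0]], [[0.5254527773878326, 0.3051853307879613, 0.09999999999999998], [0.5993523521488657, 0.18371094608831062, 0.09999999999999998], [0.8005947501058932, 0.16694366669102467, 0.09999999999999998]], [[0.48232298580000743, 0.44804897418349454, 0.19999999999999996], [0.5472853348108889, 0.3412653911891603, 0.19999999999999996], [0.7241899913551988, 0.32652590371996015, 0.19999999999999996]]]
tcp [0.46   0.0191 0.2121] shift cm(tool) [-0.3167 26.9887  2.3327] rotvec deg(tool) [0.5062 0.1896 0.07  ] t 7.1167 F [-4.7182  1.0243 -0.9823] gap 0.07689523156241661 
 q [-0.1328  0.0873 -0.2278  1.2522 -0.0005 -0.2114]
```

Emit:
drive_tool:
  plan:
    - [[0,2.0,0.2,0,0,0,0.9],[0,3.0,0.2,0,0,0,0.9],[0,3.0,0.2,0,0,0,0.9],[0,3.0,0.2,0,0,0,0.9],[0,3.0,0.2,0,0,0,0.9]]

```text
clock: 7.53
tcp_pos: [0.4608, 0.1608, 0.208]
orientation: [0.706, -0.027, 0.707, 0.027]
wrist_force: [0.9, -0.0, 0.8]
finger_gap: 0.0771
```

Emit:
drive_tool:
  plan:
    - [[0,3.0,0.2,0,0,0,0.9],[0,3.0,0.2,0,0,0,0.9],[0,3.0,0.2,0,0,0,0.9],[0,3.0,0.2,0,0,0,0.9],[0,1.0,0,0,0,0,0.9]]

```text
clock: 7.95
tcp_pos: [0.4585, 0.2932, 0.2075]
orientation: [0.706, -0.028, 0.707, 0.029]
wrist_force: [-0.2, 0.4, -0.8]
finger_gap: 0.0768
```

Run:
```python
from h import *
import math
im,st=snap("wrist","w8")
go([.462,.29,.215],math.radians(4),st)
```

```text
tcp [0.4585 0.2932 0.2075] shift cm(tool) [-0.7489 -0.3417  0.3186] rotvec deg(tool) [ 0.6623 -0.0354 -0.0503] t 7.95 F [-0.236   0.3808 -0.7669] gap 0.07683338280882877 
 q [ 0.4207  0.2537 -0.0367  1.2807  0.001   0.3393]
```

View pics/w8.png

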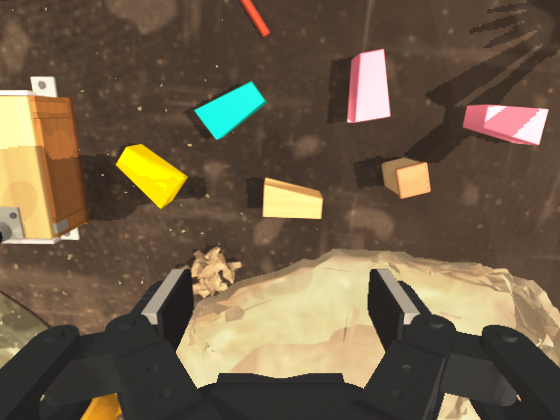

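Run:
```python
import cv2
im=cv2.imread("pics/w8.png")
cv2.imwrite("pics/w8c.png",cv2.resize(im[165:235,245:340],None,fx=8,fy=8,interpolation=cv2.INTER_CUBIC))
```

```text
(no output)
```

View pics/w8c.png

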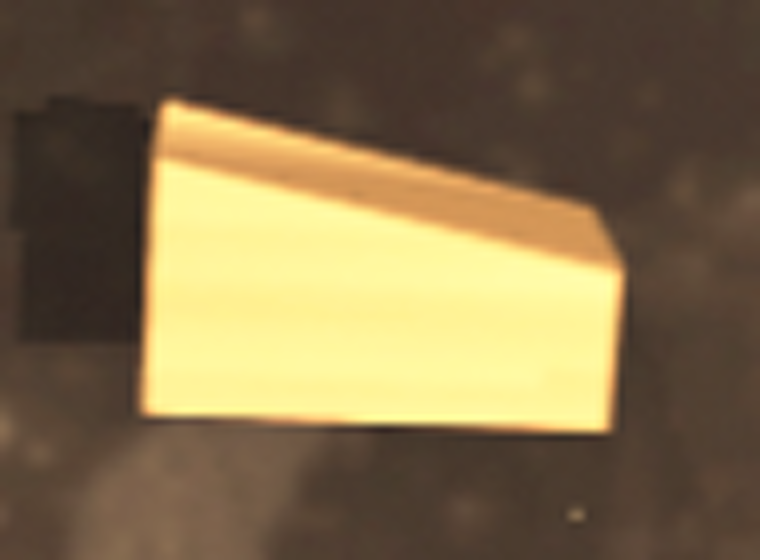

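```bash
cat > fit.py <<'E'
from h import *
from scipy.optimize import least_squares
# top corners in wedge frame (mid-based): thick-slant, thick-straight, thin-straight, thin-slant
M=np.array([[-.023,-.03],[.011,-.03],[.011,.03],[-.011,.03]])
def fit(C,uv,z):
    uv=np.float64(uv)
    def pts(p):
        c,s=np.cos(p[2]),np.sin(p[2]); return np.c_[M@np.array([[c,s],[-s,c]])+p[:2],np.full(4,z)]
    P=onz(C,uv,z); r=least_squares(lambda p:(proj(C,pts(p))-uv).ravel(),[*P[:,:2].mean(0),0.05])
    print("wedge mid",r.x[:2],"yaw",np.degrees(r.x[2]),"res px",np.abs(r.fun).max()); return r.x
E
python3 - <<'E'
from fit import *
import json
st=json.load(open("pics/w8.json")); C=cam("wrist",st)
f=lambda a:[(245+(x-3.5)/8,165+(y-3.5)/8) for x,y in a]
uv=f([(157,158),(143,414),(611,432),(624,270)])
P=onz(C,uv,.04); print(P)
p=fit(C,uv,.04)
print("clay edge z0..",[onz(C,[(290,265)],z).tolist() for z in(0,.05,.1)])
go([p[0],p[1],.12],p[2],st)
E
```

```text
[[0.452  0.2767 0.04  ]
 [0.4855 0.2772 0.04  ]
 [0.483  0.3376 0.04  ]
 [0.4615 0.3368 0.04  ]]
wedge mid [0.4735 0.3072] yaw 2.163667331096054 res px 0.40797898256204235
clay edge z0.. [[[0.5555149658814325, 0.31322258864454794, 0.0]], [[0.5330432164297256, 0.3097510486129953, 0.04999999999999999]], [[0.5105714669780188, 0.30627950858144265, 0.09999999999999998]]]
tcp [0.4585 0.2932 0.2075] shift cm(tool) [8.7517 1.2716 1.6112] rotvec deg(tool) [ 2.4987 -0.0362 -0.0497] t 7.95 F [-0.2360101067480992, 0.38082596463540985, -0.7669151190687928] gap 0.07683338280882877 
 q [0.4206785733709907, 0.253702596717681, -0.03670875905715064, 1.2806686102069484, 0.0010349124604906597, 0.33930557294361363]
```

Emit:
drive_tool:
  plan:
    - [[1.0,0.6,0.8,2.5,0,0,1],[2.5,0.6,0.7,0,0,0,1],[2.5,0,0,0,0,0,1],[2.0,0,0,0,0,0,1],[0,0,0,0,0,0,1]]

```text
clock: 8.42
tcp_pos: [0.4703, 0.3004, 0.1236]
orientation: [0.704, -0.013, 0.71, 0.011]
wrist_force: [-1.9, -0.5, -1.0]
finger_gap: 0.0852
```

Run:
```python
from h import *
import math
im,st=snap("wrist","w9")
go([.4735,.3072,.008],math.radians(2.2),st)
```

```text
tcp [0.4703 0.3004 0.1236] shift cm(tool) [11.5498  0.7123  0.4345] rotvec deg(tool) [-0.2474 -0.4515  0.2149] t 8.4167 F [-1.8574 -0.4978 -1.0428] gap 0.08524781446372147 
 q [ 0.4249  0.3269 -0.1462  1.1064 -0.0005  0.3908]
```

View pics/w9.png

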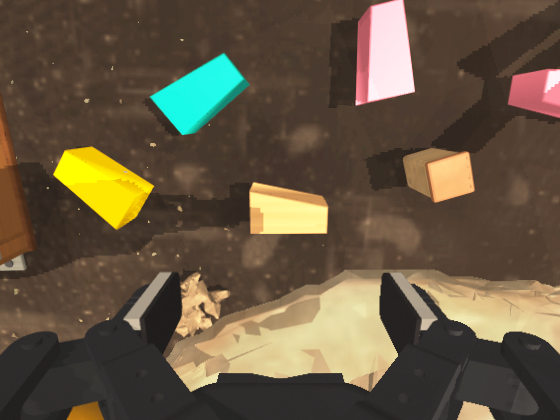

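Run:
```python
import cv2
im=cv2.imread("pics/w9.png")
cv2.imwrite("pics/w9c.png",cv2.resize(im[170:245,235:345],None,fx=7,fy=7,interpolation=cv2.INTER_CUBIC))
from h import *
import json
st=json.load(open("pics/w9.json")); C=cam("wrist",st)
print("clay edge",[onz(C,[(300,290)],z).tolist() for z in(0,.05,.1)])
s=env.get_state();print(s["tcp_pos"],s["qvel"])
```

```text
clay edge [[[0.5545626870218449, 0.32180948030721945, 0.0]], [[0.5279914099348457, 0.3178278747934225, 0.04999999999999999]], [[0.5014201328478465, 0.3138462692796255, 0.1]]]
[0.4713 0.3009 0.1259] [ 0.0013 -0.0328  0.067   0.0285  0.0009  0.0015]
```

View pics/w9c.png

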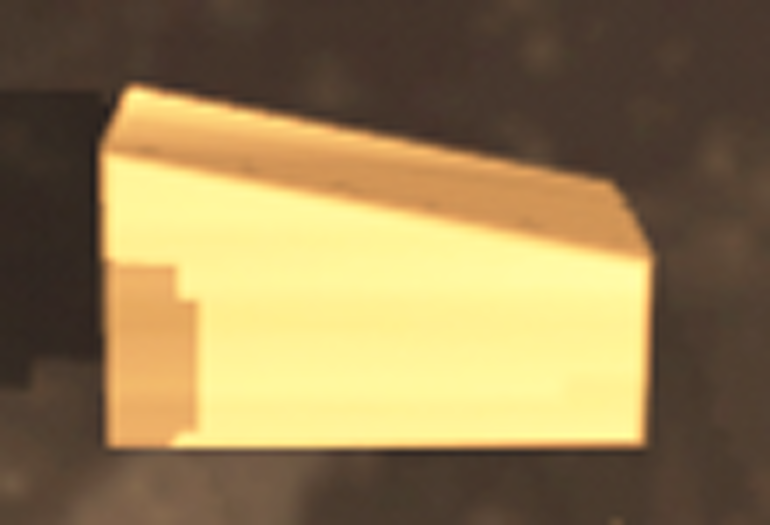

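Run:
```python
from fit import *
import json
st=json.load(open("pics/w9.json")); C=cam("wrist",st)
f=lambda a:[(235+(x-3)/7,170+(y-3)/7) for x,y in a]
p=fit(C,f([(103,152),(107,447),(645,444),(653,258)]),.04)
go([p[0],p[1],.008],p[2])
```

```text
wedge mid [0.4737 0.3067] yaw 2.1427082558086905 res px 0.4673787554245905
tcp [0.4713 0.3009 0.1259] shift cm(tool) [11.7905  0.6009  0.3229] rotvec deg(tool) [-0.1931 -0.3109  0.151 ] t 8.4667 F [-0.0054  0.2005  0.3479] gap 0.08505920866782388 
 q [ 0.4249  0.3251 -0.1426  1.1091 -0.0004  0.3909]
```

Both fits agree within 0.5 mm. Going down.

Emit:
drive_tool:
  plan:
    - [[2.5,0.3,0.2,0,0,0,1],[2.5,0.3,0.1,0,0,0,1],[2.0,0,0,0,0,0,1],[1.5,0,0,0,0,0,1],[0.5,0,0,0,0,0,1]]

```text
clock: 8.88
tcp_pos: [0.4755, 0.3079, 0.0375]
orientation: [0.706, -0.013, 0.708, 0.012]
wrist_force: [-0.9, 0.0, 0.2]
finger_gap: 0.0853
```

Emit:
drive_tool:
  plan:
    - [[1.0,0,0,0,0,0,1],[1.0,0,0,0,0,0,1],[0.7,0,0,0,0,0,1],[0,0,0,0,0,0,1],[0,0,0,0,0,0,1]]

```text
clock: 9.3
tcp_pos: [0.4759, 0.3088, 0.0114]
orientation: [0.707, -0.012, 0.707, 0.012]
wrist_force: [0.0, -0.4, -0.6]
finger_gap: 0.0856
```

Run:
```python
from h import *
import math
im,st=snap("wrist","w10")
go([.4737,.3067,.008],math.radians(2.15),st)
```

```text
tcp [0.4759 0.3088 0.0114] shift cm(tool) [ 0.3381 -0.2017 -0.2233] rotvec deg(tool) [-0.1434 -0.0138  0.0123] t 9.3 F [ 0.0187 -0.3979 -0.5883] gap 0.08555228114127109 
 q [ 0.4342  0.4332 -0.2886  0.8493 -0.0001  0.3992]
```

View pics/w10.png

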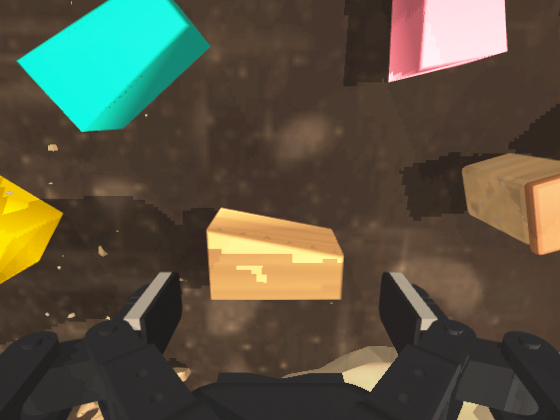

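Emit:
drive_tool:
  plan:
    - [[0.3,-0.2,-0.2,0,0,0,1],[0,0,0,0,0,0,1],[0,0,0,0,0,0,0.3],[0,0,0,0,0,0,0.3],[0,0,0,0,0,0,0.3]]
  squeeze: 40

```text
clock: 9.77
tcp_pos: [0.4745, 0.3069, 0.0092]
orientation: [0.707, -0.012, 0.707, 0.012]
wrist_force: [-2.0, -0.7, 2.1]
finger_gap: 0.0579
```

Emit:
drive_tool:
  plan:
    - [[0,0,0,0,0,0,0.3],[0,0,0,0,0,0,0.3],[0,0,0,0,0,0,0.3],[0,0,0,0,0,0,0.3],[0,0,0,0,0,0,0.3]]

```text
clock: 10.18
tcp_pos: [0.4743, 0.3069, 0.0091]
orientation: [0.707, -0.012, 0.707, 0.012]
wrist_force: [-1.2, -1.5, 5.9]
finger_gap: 0.0576
```

Run:
```python
from h import *
import math
im,st=snap("wrist","w11")
go([.4737,.3067,.15],math.radians(4),st)
```

```text
tcp [0.4743 0.3069 0.0091] shift cm(tool) [-14.0851  -0.0164  -0.0469] rotvec deg(tool) [-1.9913  0.0498 -0.0057] t 10.1833 F [-1.1695 -1.5445  5.8961] gap 0.05762796964027712 
 q [ 0.4324  0.4309 -0.2989  0.8402 -0.0002  0.3973]
```

View pics/w11.png

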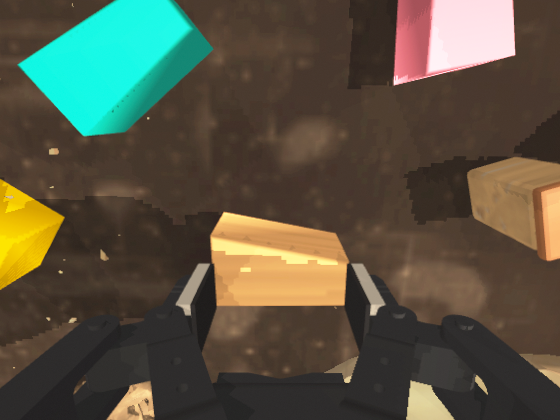

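Emit:
drive_tool:
  plan:
    - [[-1.0,0,0,0,0,0,0.3],[-2.5,0,0,0,0,0,0.3],[-3.5,0,0,0,0,0,0.3],[-3.5,0,0,0,0,0,0.3],[-3.5,0,0,0,0,0,0.3]]

```text
clock: 10.65
tcp_pos: [0.4735, 0.3067, 0.1501]
orientation: [0.707, -0.012, 0.707, 0.012]
wrist_force: [1.2, 0.2, -0.2]
finger_gap: 0.0572
```

Run:
```python
from h import *
import math
im,st=snap("wrist","w12")
cv2.imwrite("pics/w12c.png",cv2.resize(im[190:330,190:370],None,fx=4.2,fy=4.2,interpolation=cv2.INTER_CUBIC))
rows([.4823,-.1291,.17],math.radians(4),20,st)
```

```text
[-0.1, -2.2, -0.0] [-0.1, -0.0, 0.0]
[-0.1, -2.2, -0.0] [-0.1, -0.0, 0.0]
[-0.1, -2.2, -0.0] [-0.1, -0.0, 0.0]
[-0.1, -2.2, -0.0] [-0.1, -0.0, 0.0]
[-0.1, -2.2, -0.0] [-0.1, -0.0, 0.0]
[-0.1, -2.2, -0.1] [-0.1, -0.0, 0.0]
[-0.1, -2.2, -0.1] [-0.1, -0.0, 0.0]
[-0.1, -2.2, -0.1] [-0.1, -0.0, 0.0]
[-0.1, -2.2, -0.1] [-0.1, -0.0, 0.0]
[-0.1, -2.2, -0.1] [-0.1, -0.0, 0.0]
[-0.1, -2.2, -0.1] [-0.1, -0.0, 0.0]
[-0.1, -2.2, -0.1] [-0.1, -0.0, 0.0]
[-0.1, -2.2, -0.1] [-0.1, -0.0, 0.0]
[-0.1, -2.2, -0.1] [-0.1, -0.0, 0.0]
[-0.1, -2.2, -0.1] [-0.1, -0.0, 0.0]
[-0.1, -2.2, -0.1] [-0.1, -0.0, 0.0]
[-0.1, -2.2, -0.1] [-0.1, -0.0, 0.0]
[-0.1, -2.2, -0.1] [-0.1, -0.0, 0.0]
[-0.1, -2.2, -0.1] [-0.1, -0.0, 0.0]
[-0.1, -2.2, -0.1] [-0.1, -0.0, 0.0]
```

View pics/w12c.png

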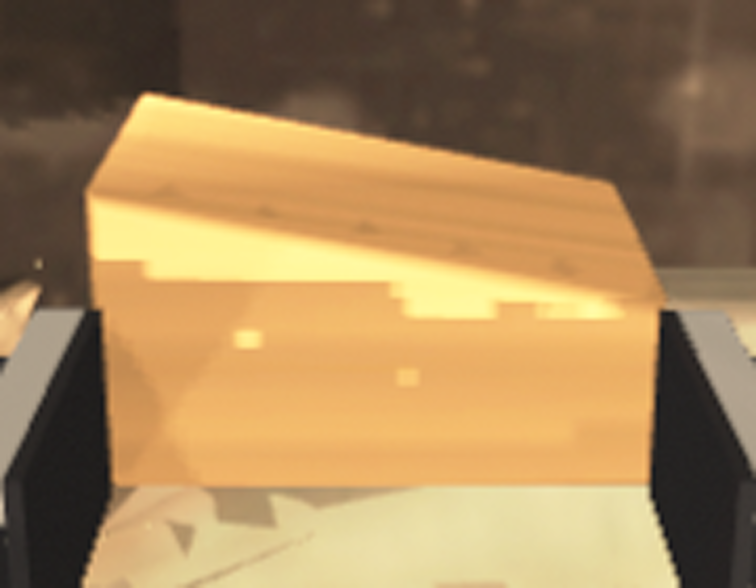

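Run:
```python
from fit import *
import json
st=json.load(open("pics/w12.json")); C=cam("wrist",st)
f=lambda a:[(190+(x-1.6)/4.2,190+(y-1.6)/4.2) for x,y in a]
for dz in(.031,.033,.029):
  p=fit(C,f([(90,193),(113,485),(652,486),(662,302)]),st["tcp_pos"][2]+dz)
A=Rt(st["orientation"]); print(np.degrees(np.arctan2(-A[0,1],A[1,1])), st["tcp_pos"])
print("rel tool z,y mm", 1000*(A.T@np.array([p[0]-st["tcp_pos"][0],p[1]-st["tcp_pos"][1],0])))
```

```text
wedge mid [0.4728 0.3068] yaw 2.029058736006986 res px 2.2664581726719746
wedge mid [0.4718 0.3067] yaw 2.015784993538139 res px 3.2102390334141546
wedge mid [0.4737 0.3068] yaw 2.0418988178293556 res px 1.3488362722879117
2.0110595852145363 [0.47346982225918677, 0.3066521388927911, 0.15013118877313966]
rel tool z,y mm [-0.0002  0.1172  0.2602]
```

Emit:
drive_tool:
  plan:
    - [[-0.5,-1.5,0,-0.5,0,0,0.3],[-0.5,-2.5,0,-0.5,0,0,0.3],[-0.5,-3.0,0,-0.5,0,0,0.3],[-0.5,-3.0,0,-0.5,0,0,0.3],[0,-3.0,0,0,0,0,0.3]]

```text
clock: 11.12
tcp_pos: [0.4815, 0.1762, 0.1697]
orientation: [0.707, -0.025, 0.706, 0.025]
wrist_force: [0.3, 0.3, -1.6]
finger_gap: 0.0576
```

Emit:
drive_tool:
  plan:
    - [[0,-3.0,-0.1,0,0,0,0.3],[0,-3.0,-0.1,0,0,0,0.3],[0,-3.0,-0.1,0,0,0,0.3],[0,-3.0,-0.1,0,0,0,0.3],[0,-3.0,-0.1,0,0,0,0.3]]

```text
clock: 11.53
tcp_pos: [0.4865, 0.0257, 0.1688]
orientation: [0.707, -0.025, 0.706, 0.025]
wrist_force: [1.3, 0.4, -0.8]
finger_gap: 0.0575
```

Emit:
drive_tool:
  plan:
    - [[0,-3.0,-0.2,0,0,0,0.3],[0,-3.0,-0.2,0,0,0,0.3],[0,-3.0,-0.2,0,0,0,0.3],[0,-2.5,-0.2,0,0,0,0.3],[0,-1.5,-0.2,0,0,0,0.3]]

```text
clock: 11.95
tcp_pos: [0.4859, -0.1059, 0.1687]
orientation: [0.707, -0.024, 0.706, 0.024]
wrist_force: [1.1, 0.7, -0.3]
finger_gap: 0.0582
```

Run:
```python
from h import *
import math
im,st=snap("wrist","w13")
go([.4823,-.1291,.12],math.radians(4),st)
```

```text
tcp [ 0.4859 -0.1059  0.1687] shift cm(tool) [ 4.8768 -2.2806 -0.5168] rotvec deg(tool) [-0.1157  0.0456  0.0591] t 11.95 F [ 1.0923  0.7189 -0.3464] gap 0.05819950964441019 
 q [-0.3759  0.1789 -0.2282  1.1625 -0.0006 -0.4437]
```

View pics/w13.png

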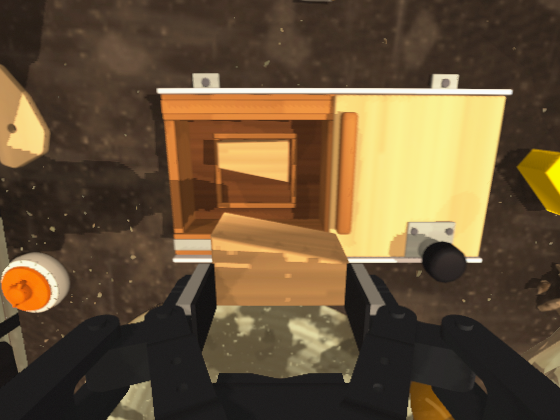

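```bash
cat > ov.py <<'E'
from h import *
import json,sys
def overlay(fn,o=(.4648,-.1303),yaw=4.0,box=(150,80,370,270),f=3.5,out=None):
    st=json.load(open(f"pics/{fn}.json")); C=cam("wrist",st); im=cv2.imread(f"pics/{fn}.png")
    y=np.radians(yaw); c,s=np.cos(y),np.sin(y)
    W=lambda p:np.c_[np.array(p)[:,:2]@np.array([[c,s],[-s,c]])+o,np.array(p)[:,2]]
    x0,y0,x1,y1=box; big=cv2.resize(im[y0:y1,x0:x1],None,fx=f,fy=f,interpolation=cv2.INTER_CUBIC)
    def poly(p,col):
        uv=(proj(C,W(p))-[x0,y0]+.5)*f-.5; cv2.polylines(big,[np.int32(np.round(uv))],True,col,1)
    r=lambda a,b,z:[[-a,-b,z],[a,-b,z],[a,b,z],[-a,b,z]]
    poly(r(.031,.034,.012),(255,0,0)); poly(r(.036,.039,.012),(255,255,0)); poly(r(.048,.062,.056),(0,255,0))
    poly([[-.031,.030,.048],[.003,.030,.048],[-.009,-.030,.048],[-.031,-.030,.048]],(0,0,255))
    cv2.imwrite(f"pics/{out or fn+'o'}.png",big)
E
python3 -c "
from ov import *
overlay('w13')"
```

```text
(no output)
```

View pics/w13o.png

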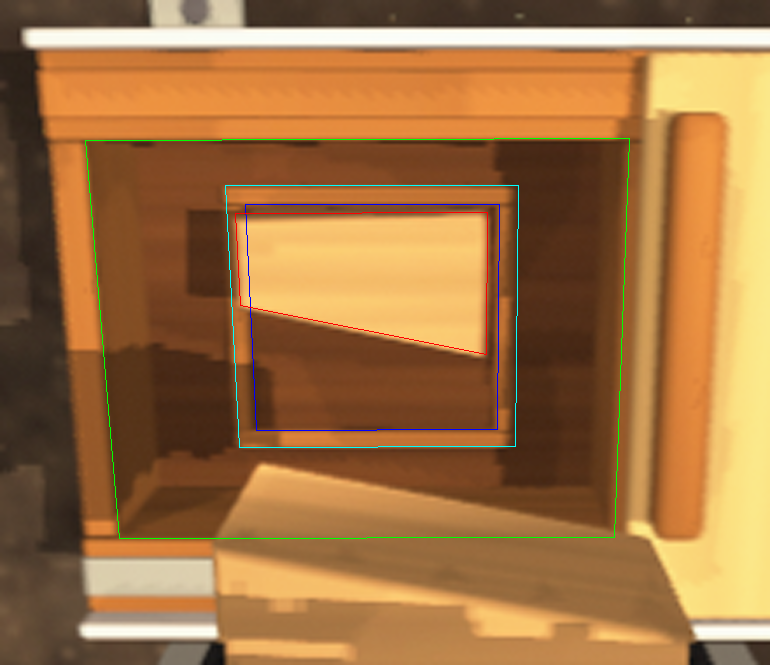

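Emit:
drive_tool:
  plan:
    - [[1.0,-1.0,-0.2,0,0,0,0.3],[1.5,-0.8,-0.2,0,0,0,0.3],[1.5,-0.4,-0.1,0,0,0,0.3],[1.0,0,0,0,0,0,0.3],[0,0,0,0,0,0,0.3]]

```text
clock: 12.42
tcp_pos: [0.4803, -0.1245, 0.1157]
orientation: [0.705, -0.024, 0.708, 0.026]
wrist_force: [-0.7, 0.3, -0.3]
finger_gap: 0.0576
```

Emit:
drive_tool:
  plan:
    - [[0,0,0,0,0,0,0.3],[0,0,0,0,0,0,0.3],[0,0,0,0,0,0,0.3],[0,0,0,0,0,0,0.3],[0,0,0,0,0,0,0.3]]

```text
clock: 12.83
tcp_pos: [0.4828, -0.1256, 0.1191]
orientation: [0.707, -0.025, 0.706, 0.025]
wrist_force: [-1.0, -0.0, -0.3]
finger_gap: 0.0581
```

Run:
```python
from ov import *
import math
im,st=snap("wrist","w14")
go([.4823,-.1291,.017],math.radians(4),st)
overlay("w14",box=(150,100,420,320),f=2.9)
```

```text
tcp [ 0.4828 -0.1256  0.1191] shift cm(tool) [10.2077 -0.3385 -0.0856] rotvec deg(tool) [0.0344 0.0672 0.0396] t 12.8333 F [-1.0102 -0.0041 -0.3423] gap 0.05814762281192638 
 q [-0.4155  0.213  -0.3124  1.044  -0.0001 -0.4859]
```

View pics/w14o.png

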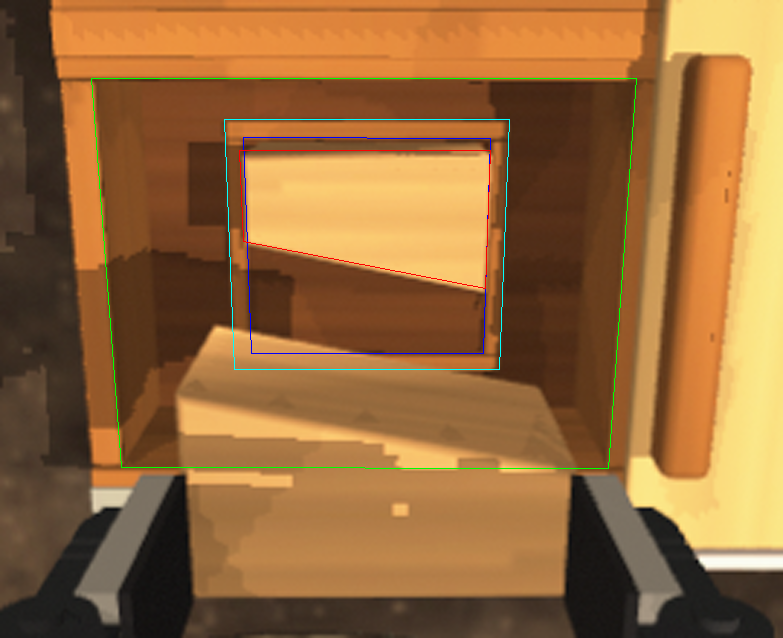

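Emit:
drive_tool:
  plan:
    - [[0.5,-0.3,-0.1,0,0,0,0.3],[1.5,0,0,0,0,0,0.3],[1.5,0,0,0,0,0,0.3],[1.5,0,0,0,0,0,0.3],[1.0,0,0,0,0,0,0.3]]

```text
clock: 13.3
tcp_pos: [0.4807, -0.1286, 0.0569]
orientation: [0.706, -0.024, 0.707, 0.025]
wrist_force: [-0.4, -0.0, -1.5]
finger_gap: 0.0579
```

Emit:
drive_tool:
  plan:
    - [[0.8,0,0,0,0,0,0.3],[0.8,0,0,0,0,0,0.3],[0.4,0,0,0,0,0,0.3],[0,0,0,0,0,0,0.3],[0,0,0,0,0,0,0.3]]

```text
clock: 13.72
tcp_pos: [0.4816, -0.1288, 0.0385]
orientation: [0.707, -0.025, 0.707, 0.025]
wrist_force: [-0.3, -0.7, -0.5]
finger_gap: 0.0579
```

Run:
```python
from ov import *
import math
im,st=snap("wrist","w15")
go([.4823,-.1291,.017],math.radians(4),st)
overlay("w15",box=(120,80,440,330),f=2.4)
```

```text
tcp [ 0.4816 -0.1288  0.0385] shift cm(tool) [ 2.1493 -0.037   0.0705] rotvec deg(tool) [0.0086 0.0012 0.0061] t 13.7167 F [-0.2868 -0.7254 -0.478 ] gap 0.05791751905595008 
 q [-0.4224  0.2884 -0.4316  0.8508 -0.0001 -0.4924]
```

View pics/w15o.png

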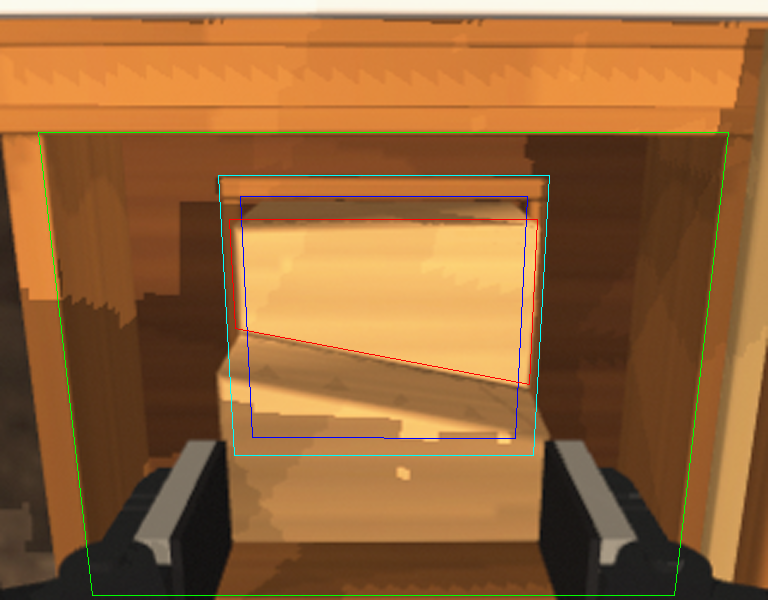

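Emit:
drive_tool:
  plan:
    - [[0.3,0,0.1,0,0,0,0.3],[0.4,0,0,0,0,0,0.3],[0.4,0,0,0,0,0,0.3],[0.4,0,0,0,0,0,0.3],[0,0,0,0,0,0,0.3]]

```text
clock: 14.18
tcp_pos: [0.4818, -0.1283, 0.0224]
orientation: [0.706, -0.025, 0.707, 0.025]
wrist_force: [-0.6, 0.4, 0.1]
finger_gap: 0.0579
```

Emit:
drive_tool:
  plan:
    - [[0.2,0,0,0,0,0,0.3],[0.2,0,0,0,0,0,0.3],[0.1,0,0,0,0,0,0.3],[0,0,0,0,0,0,0.3],[0,0,0,0,0,0,0.3]]

```text
clock: 14.6
tcp_pos: [0.4825, -0.1287, 0.0184]
orientation: [0.707, -0.025, 0.707, 0.025]
wrist_force: [-0.5, -0.3, -0.6]
finger_gap: 0.0576
```

Run:
```python
from ov import *
import math
im,st=snap("wrist","w16")
go([.4823,-.1291,.017],math.radians(4),st)
```

```text
tcp [ 0.4825 -0.1287  0.0184] shift cm(tool) [ 0.1364 -0.0429 -0.0195] rotvec deg(tool) [ 0.0065 -0.0019  0.0034] t 14.6 F [-0.5379 -0.2733 -0.6237] gap 0.05758085359501678 
 q [-0.4215  0.3131 -0.455   0.8027 -0.0001 -0.4914]
```

View pics/w16.png

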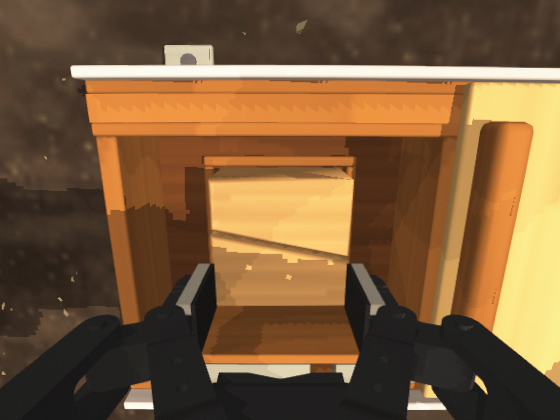

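Emit:
drive_tool:
  plan:
    - [[0.1,0,0,0,0,0,0.3],[0.1,0,0,0,0,0,0.3],[0,0,0,0,0,0,0.3],[0,0,0,0,0,0,0.3],[0,0,0,0,0,0,0.3]]

```text
clock: 15.07
tcp_pos: [0.4828, -0.1288, 0.0172]
orientation: [0.707, -0.025, 0.706, 0.025]
wrist_force: [-1.7, 0.2, 4.9]
finger_gap: 0.0576
```

Emit:
drive_tool:
  plan:
    - [[0,0,0,0,0,0,0.75],[0,0,0,0,0,0,0.75],[0,0,0,0,0,0,0.8],[0,0,0,0,0,0,0.8],[0,0,0,0,0,0,0.8]]

```text
clock: 15.48
tcp_pos: [0.4824, -0.1286, 0.0163]
orientation: [0.707, -0.025, 0.707, 0.025]
wrist_force: [-0.5, 0.2, -0.7]
finger_gap: 0.0683
```

Run:
```python
from ov import *
import math
im,st=snap("wrist","w17")
go([.4823,-.1291,.017],math.radians(4),st)
```

```text
tcp [ 0.4824 -0.1286  0.0163] shift cm(tool) [-0.0736 -0.0465 -0.0149] rotvec deg(tool) [ 0.0069 -0.0087  0.0001] t 15.4833 F [-0.5453  0.2312 -0.7378] gap 0.06831879540770691 
 q [-0.4214  0.3157 -0.4575  0.7977 -0.0001 -0.4914]
```

View pics/w17.png

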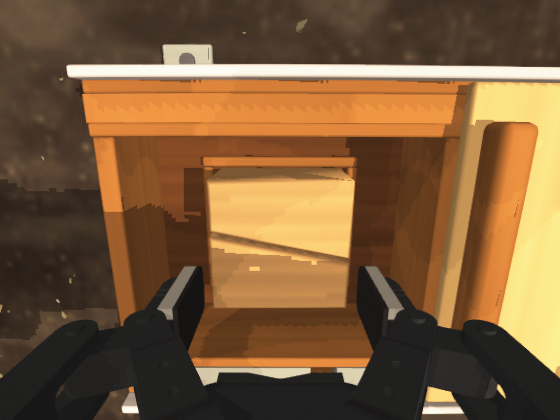

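Released, with clearance on both sides. Retreating straight up.

Emit:
drive_tool:
  plan:
    - [[-0.5,0,0,0,0,0,0.8],[-1.5,0,0,0,0,0,0.8],[-2.5,0,0,0,0,0,0.8],[-3.0,0,0,0,0,0,0.8],[-3.0,0,0,0,0,0,0.8]]

```text
clock: 15.95
tcp_pos: [0.4818, -0.1283, 0.1224]
orientation: [0.706, -0.025, 0.707, 0.025]
wrist_force: [0.3, -0.0, 0.4]
finger_gap: 0.0683
```

Emit:
drive_tool:
  plan:
    - [[-3.0,0,0,0,0,0,0.8],[-3.0,0.5,1.0,0,0,0,0.8],[-1.0,1.0,1.5,0,0,0,0.8],[0,0.5,0.5,0,0,0,0.8],[0,0,0,0,0,0,0.8]]

```text
clock: 16.37
tcp_pos: [0.512, -0.1059, 0.1917]
orientation: [0.707, -0.026, 0.706, 0.025]
wrist_force: [-0.1, 0.2, -0.2]
finger_gap: 0.0683
```

Run:
```python
from ov import *
import math
im,st=snap("wrist","w18"); snap("side","side18"); snap("top","top18")
go([.4823,-.1291,.017],math.radians(4),st)
overlay("w18",box=(100,60,360,260),f=3)
s=cv2.imread("pics/side18.png"); cv2.imwrite("pics/side18c.png",cv2.resize(s[150:340,200:370],None,fx=3.1,fy=3.1,interpolation=cv2.INTER_CUBIC))
```

```text
tcp [ 0.512  -0.1059  0.1917] shift cm(tool) [17.4701 -2.0912 -3.1573] rotvec deg(tool) [0.1071 0.0857 0.0298] t 16.3667 F [-0.0826  0.1844 -0.1555] gap 0.06833897870533796 
 q [-0.3577  0.2165 -0.1237  1.2289  0.0001 -0.4293]
```

View pics/w18o.png

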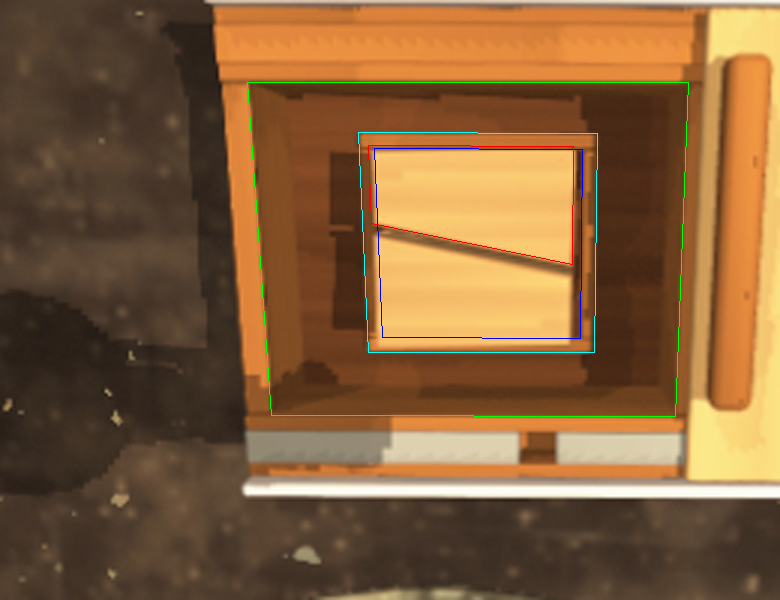

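View pics/w18.png

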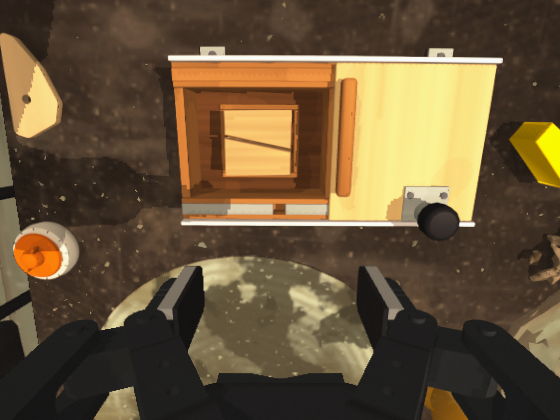

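View pics/side18c.png

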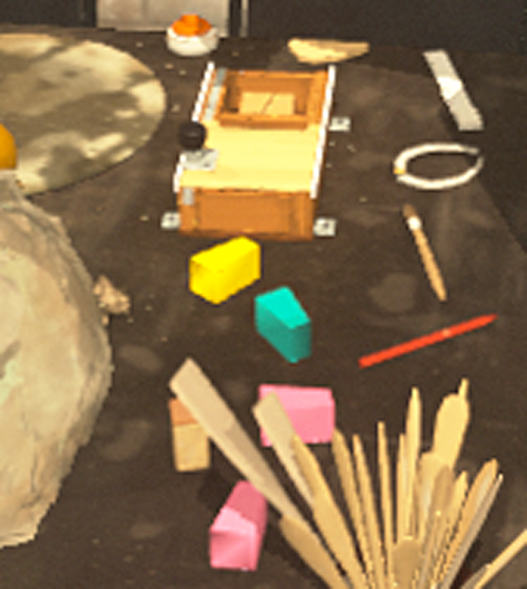

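Run:
```python
from fit import *
import json
st=json.load(open("pics/w18.json")); C=cam("wrist",st)
print("knob",[onz(C,[(438.5,221.5)],z).tolist() for z in(.091,.100)])
s=cam("side"); print("knob side",[onz(s,[(200+192.5/3.1,150+134/3.1)],z).tolist() for z in(.091,.100)])
im=cv2.imread("pics/w18.png"); cv2.imwrite("pics/w18z.png",cv2.resize(im[95:190,205:310],None,fx=7,fy=6.3,interpolation=cv2.INTER_CUBIC))
```

```text
knob [[[0.5133779956895829, 0.026244569027266407, 0.09099999999999997]], [[0.5109217362222184, 0.021622403281615243, 0.09999999999999998]]]
knob side [[[0.5133556548284356, 0.021493506979739063, 0.09099999999999997]], [[0.5096460201801158, 0.03726735329282027, 0.09999999999999998]]]
```

View pics/w18z.png

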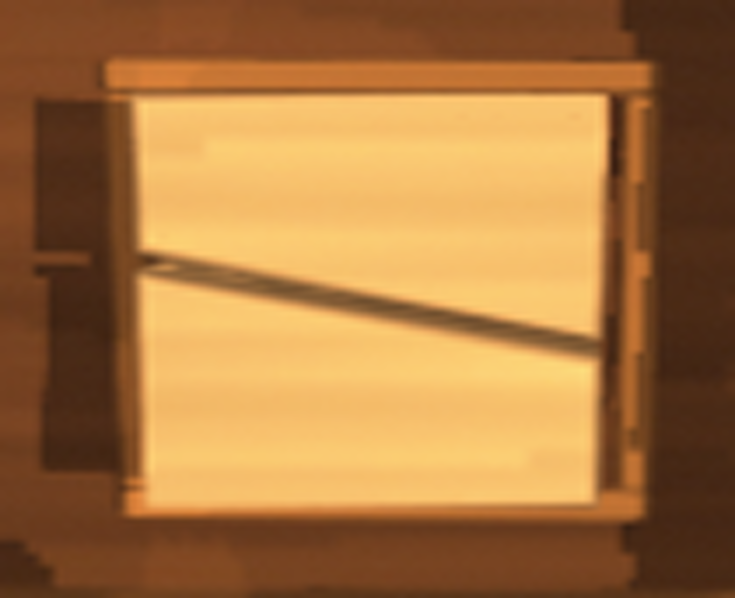

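Run:
```python
from fit import *
import json
st=json.load(open("pics/w18.json")); C=cam("wrist",st)
f=lambda a:[(205+(x-3)/7,95+(y-2.7)/6.3) for x,y in a]
y=np.radians(4);o=np.array([.4648,-.1303])
for z in(.044,.048,.052):
  p=fit(C,f([(141,270),(148,503),(595,503),(600,357)]),z); d=p[:2]-o
  print(z,"case xy mm",1000*np.array([d[0]*np.cos(y)+d[1]*np.sin(y),-d[0]*np.sin(y)+d[1]*np.cos(y)]))
print(env.get_state()["qvel"])
```

```text
wedge mid [ 0.4821 -0.129 ] yaw 3.7398448085034173 res px 0.4146615436812908
0.044 case xy mm [17.3169  0.0757]
wedge mid [ 0.4816 -0.1288] yaw 3.75014577588207 res px 0.7287312618672672
0.048 case xy mm [16.8624  0.3454]
wedge mid [ 0.4811 -0.1285] yaw 3.7607473012815698 res px 1.1767281166989392
0.052 case xy mm [16.4083  0.6151]
[-0.0078 -0.0001 -0.0013  0.0023 -0.0001  0.0015]
```

```bash
python3 -c "
from workcell import env
print(env.hand_in()); print(env.get_state()['clock'])"
```

```text
the job is handed in; nothing more can be done
None
the job is handed in; nothing more can be done
```

The job is done and handed in, at about 16.5 s on the robot's clock.

**Cover:** I gripped the knob and lifted it about 12 mm, then slid the cover about 131 mm and let go. My first grip sat too high on the rounded knob and pressed the tool up with about 16 N, so I opened, went 11 mm lower and gripped again. The last wrist and side pictures place the knob at about 93 mm high, which means it is down (91 mm expected, 100 mm if it were riding on the rail).

**Wedge:** I picked up the plain wood wedge by its end faces and set it down beside its partner. Contact came at 4.9 N, at the expected height.
- **Position:** the last fit puts wedge_mid at about x +17, y 0 mm from the recess centre, with an angle of 3.75° against the case's 4°.
- **In the recess:** both wedges lie parallel, head to tail, inside the lip.

**Bystanders:** I never touched the rib or the stamp, and both look unmoved in the pictures. The gripper was clear of everything at hand-in.

**Disagreements:** the two camera views of the knob differ by about 5 mm along the case, near the calibration's accuracy at that range. The wedge's height from the last picture alone is uncertain by a few mm, so I rely on the contact height to say it is seated.

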